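Press the burnishing heads onto their tapered spindles

TASK

Get the edge-burnishing bench ready: take the two turned wooden heads out of the tray and press the slim one fully home on the thin tapered spigot of the leaning spindle, and the wide one fully home on the thick tapered spigot of the upright spindle, so that each sits flush on its shoulder and is held by friction alone. Leave the felt bob, the dye bottle and the glue jar standing where they are.

Things in the scene. Friction and masses are not known exactly. Their poses are not given: they have to be found in the camera images.
- slim_head: Slim burnishing head of pale turned wood, 66 mm tall, upright in the tray at the start; origin: centre of its flat underside, z up its axis. Skirt 37 mm in diameter up to 36 mm, above it a barrel 40 mm in diameter with two grooves up to the flat top: grip it there. Blind tapered bore in the underside: mouth 22 mm in diameter, 36 mm deep, radius less 1 mm per 10 mm. About 70 g.
- wide_head: Wide burnishing head of pale turned wood, 66 mm tall, upright in the tray at the start; origin: centre of its flat underside, z up its axis. Skirt 43 mm in diameter up to 36 mm, above it a barrel 54 mm in diameter with one groove up to the flat top: grip it there. Blind tapered bore in the underside: mouth 28 mm in diameter, 36 mm deep, radius less 1 mm per 10 mm. About 110 g.
- lean_arbor: Thin tapered steel spigot of the leaning spindle (grey motor under a green lamp; fixed). Origin: centre of the shoulder, the flat face of the 34 mm collar on which the head's underside must rest, 115 mm above the bench. z points out along the spigot, 30 degrees from vertical towards the stand's front; y is level. 32 mm long, 24 mm in diameter at the shoulder, 18 mm at the tip.
- lean_tip (a point): Tip of the thin spigot, on its axis. Both spigots have the taper of the bores and consist of four sprung steel ribs: a head slides on freely until its underside is about 10 mm from the shoulder, then must be pushed along the axis with a force that grows to about 6 to 10 N at the shoulder; friction then holds it. A head's turn about its axis does not matter.
- upright_arbor: Thick tapered steel spigot of the upright spindle (vertical grey motor, 79 mm in diameter, no lamp; fixed). Origin: centre of the shoulder, the flat face of the 40 mm collar on which the head's underside must rest, 95 mm above the bench; z points straight up along the spigot. 32 mm long, 30 mm in diameter at the shoulder, 24 mm at the tip. Sprung like the thin one.
- lean_stand: The leaning spindle's stand (fixed). Origin on the bench, x to its back, z up. Steel foot from x = -60 to 110 mm, 100 mm wide. The shoulder of lean_arbor is at x = -20 mm, 115 mm up. A 10 mm post at x = 95, y = 42 mm reaches 315 mm up and from there an arm comes forward to the lamp.
- lamp (a point): Centre of the rim of the green lamp shade over the leaning spindle (fixed), 12 mm behind the stand's origin and 245 mm up; the rim is 64 mm wide, the shade narrows to its top at 290 mm. It stops a tool that comes straight down here; one tilted along the spigot passes in front of it.
- tray: Shallow plywood tray (fixed), 85 x 222 mm (x by y), 16 mm tall, walls 4 mm, floor 4 mm. Origin: centre of its underside, y along its length. The two heads and the felt bob stand in it in a row along y, about 70 mm apart, in any order.
- felt_bob: Bystander: domed grey felt polishing bob, 45 mm in diameter, 37 mm tall, standing in the tray. Origin: centre of its underside.
- dye_bottle: Bystander: grey bottle, 60 mm in diameter, 190 mm tall, beyond the tray. Origin: centre of its underside.
- glue_jar: Bystander: squat white jar, 64 mm in diameter, 75 mm tall, beyond the tray. Origin: centre of its underside.
Mind the look-alikes: they are no part of the job. Leave any pink look-alike of the slim_head alone.

How it is judged:
By the outcome, as a careful person would: the job done as asked, in the order asked, and still so for the second after the job is handed in, with the robot touching nothing.
It also fails if it takes over 69 s, if anything falls off the work surface, if the arm or the gripper's body presses on something with over 40 N, if the wrist force passes 120 N, or if a joint passes its speed limit or range.

ROBOT

A 7-joint arm with a two-finger parallel gripper is mounted at the origin on the work surface. World frame = base frame: x ahead of the robot, y to its left, z up, the work surface at z = 0. Lengths are in m, angles in rad, forces in N, time in s.
With the tool pointing down it reaches from about 0.4 to 0.85 m from the base axis. Payload 10.4 kg.
Tool frame: the origin (TCP) lies on the centre line of the jaws, within the pads' length; the fingertips stand 14 mm ahead of it and the grasp point (between the pads) lies 5 mm behind it (ctrl.tips_ahead is the distance from the TCP to the fingertips, in m); z points along the fingers, y is the line along which they close (so a half turn about z gives the same grasp; the last joint's range is limited). The gripper opens to 87 mm and grips with 3 to 60 N. Pads are 19 mm wide; open, the fingers measure 117 mm over their backs; the gripper's body (75 mm by 190 mm) begins 51 mm behind the grasp point.
Start: joints at [-1.371, 0.332, -0.065, 1.46, 0.022, 1.35, -0.088], TCP at [0.138, 0.61, 0.237] pointing down, gripper open.
Joint ranges: [-2.6, 2.6], [-0.5, 2.12], [-1.47, 1.34], [0.16, 2.42], [-1.27, 4.41], [0.06, 2.06], [-2.6, 2.6]. Speed limits (rad/s): [2.22, 2.22, 2.79, 2.79, 3.14, 3.14, 3.14].

INTERFACE

Orientations are given as a unit quaternion [x, y, z, w].
In Python, from cell import ctrl gives the robot as it stands.
- The arm moves only by the shell command python3 -m pendant 'ROWS' [FORCE]. ROWS is JSON, a list of rows, each a list of 3 entries, a list of its own where there are three numbers: the shift along the tool's x, y, z in units of 0.2 m (1.0 is 0.2 m), then the turn, a rotation vector about the tool's x, y, z in units of 45 degrees (1.0 is 45 degrees), then the opening, from -1 (shut) to 1 (fully open). A call has 1 to 12 rows; each row is the pose to reach, as a shift and turn from the pose commanded when the call began, along the tool's axes at that moment; what a row does not reach only later rows make up. A row lasts 1/8 s, in which the tool goes at most 62.5 mm and 10.7 degrees, less where a joint would pass 70% of its speed; a pose out of reach is approached as far as the arm can. A call with a number of a shift or a turn outside -1 to 1 is refused whole. A call with a gripper value outside its range is refused whole. The fingers move at their own pace and stop on an object; FORCE is the grip in N (left out, the last holds). Time passes only in rows, so rows that repeat a pose let the fingers close. It gives the time, the measured TCP pose, the force, the opening and the grip force at its end, in the units of the state.
- ctrl.sense(): the state, without advancing time (a new reading comes with each control period).
- ctrl.grab_frame(name): name is "scene" or "top" or "wrist"; returns a dict with "pixels" (400x640x3 uint8, blue, green, red), "range_z" (400x640 float32, m along the optical axis (not along the pixel's ray), 0 where there is no reading), "intrinsics" (3x3 intrinsics, pixels), "world_from_camera" (4x4, takes a point from camera to world coordinates). Camera axes: x right, y up, looking along -z (the intrinsics and any distortion apply to the point x, -y, -z); pixel columns grow to the right and rows downward; lengths in m; the calibration is good to about 2 mm. A picture is of the moment at which its call begins.
- ctrl.hand_in(): hands the job in; it is judged then, once.
Trained networks look in the newest picture that a camera, given by its name, has taken for a name from the list of things; names that differ only in an ending like _2 or _b are one class to them, and where a whole thing is asked for, a point or a joint stands for the part that bears it (a point fixed in the world has none). Each returns a list of dicts, best first, with "score" (0 to 1); they miss things now and then, are a little off and sometimes report something else, mostly with a low value. They report only what shows in the picture. A call takes as long as a camera call. They do not tell look-alikes from the thing itself.
- ctrl.look_for(camera, thing): "centre" ([x, y, z] in m, in world coordinates, good to about 4 mm: the middle of the surface that is visible of it).
- ctrl.cut_out(camera, thing): "mask" (400x640 bool, what is visible of it).
- ctrl.landmark_of(camera, thing): "centre" ([x, y, z] in m, in world coordinates, good to about 4 mm: a listed point, or the origin of a listed thing).
The state is a dict: "clock": time; "joint_positions": joint angles; "qd": joint speeds; "joint_efforts": joint torques, N m; "tool_pos": TCP position; "eef_rot": TCP orientation; "wrist_force": force on the tool from outside, world axes, zero at the start; "wrist_torque": the same for the moment, N m; "opening": opening from 0.0 (shut) to 1.0 (fully open); "finger_force": force on a finger pad.
Only numpy, scipy, OpenCV 4.12 (cv2) and the standard library are available. Lean on these libraries where they do the work, as an engineer would, in place of code of your own. Each camera call takes 0.05 s, during which the arm holds its last target. There are 200 camera calls.

## Working session

There is one attempt and no reset: what is moved stays moved. The work goes in short steps, Python scripts to look and compute and a shell command to move; the robot and the scene stay as the last step left them, time stands still between calls to the robot, and variables do not carry over. Pictures are saved under pics/ and viewed, at most 10 in all, crops included, and the job is handed in when it is done.

```bash
ls; mkdir -p pics
python3 - <<'E'
from cell import ctrl
import cv2,numpy as np
s=ctrl.sense();print({k:np.round(v,3) for k,v in s.items()}, ctrl.tips_ahead)
ims=[]
for c in ("scene","top"):
    f=ctrl.grab_frame(c);ims.append(f["pixels"]);print(c,np.round(f["world_from_camera"],3).tolist(),np.round(f["intrinsics"],1).tolist())
    for t in ["slim_head","wide_head","lean_arbor","lean_tip","upright_arbor","lean_stand","lamp","tray","felt_bob","dye_bottle","glue_jar"]:
        print(t,[(np.round(r["centre"],3).tolist(),round(r["score"],2)) for r in ctrl.landmark_of(c,t)][:4])
    cv2.imwrite(f"pics/{c}0.png",f["pixels"])
E
```

```text
pics
{'clock': np.float64(0.0), 'joint_positions': array([-1.371,  0.333, -0.065,  1.461,  0.022,  1.35 , -0.089]), 'qd': array([ 0.001,  0.   , -0.   , -0.   ,  0.   , -0.001,  0.001]), 'joint_efforts': array([ 1.0000e-03, -6.2326e+01,  2.5000e-02, -3.8989e+01, -6.1000e-02,
        4.0000e-02,  0.0000e+00]), 'tool_pos': array([0.138, 0.609, 0.236]), 'eef_rot': array([ 0.111,  0.994, -0.001, -0.   ]), 'wrist_force': array([-0.335, -0.002, -0.38 ]), 'wrist_torque': array([0.033, 0.011, 0.022]), 'finger_force': np.float64(0.0), 'opening': np.float64(1.0)} 0.014
scene [[0.666, -0.524, 0.531, 0.979], [0.746, 0.452, -0.489, -0.397], [0.015, 0.722, 0.692, 0.735], [0.0, 0.0, 0.0, 1.0]] [[383.3, 0.0, 322.9], [0.0, 383.3, 204.0], [0.0, 0.0, 1.0]]
slim_head [([0.396, -0.068, -0.0], 0.89), ([0.518, -0.011, 0.002], 0.66)]
wide_head []
lean_arbor [([0.526, -0.008, -0.004], 0.52), ([0.59, 0.334, 0.115], 0.43)]
lean_tip [([0.572, 0.334, 0.138], 0.51)]
upright_arbor [([0.592, -0.334, 0.094], 0.92)]
lean_stand [([0.611, 0.336, 0.004], 0.97)]
lamp [([0.625, 0.334, 0.244], 0.56)]
tray [([0.519, -0.009,
[... 334 characters left out ...]
004], [-0.016, 0.125, 0.992, 1.205], [0.0, 0.0, 0.0, 1.0]] [[491.3, 0.0, 323.7], [0.0, 491.3, 192.3], [0.0, 0.0, 1.0]]
slim_head [([0.398, -0.065, -0.001], 0.83), ([0.401, 0.008, 0.0], 0.74), ([0.518, -0.012, 0.005], 0.73)]
wide_head [([0.528, -0.009, -0.0], 0.71), ([0.544, -0.076, 0.004], 0.59)]
lean_arbor [([0.586, 0.334, 0.115], 0.7)]
lean_tip [([0.574, 0.336, 0.14], 0.74)]
upright_arbor [([0.595, -0.337, 0.093], 0.52)]
lean_stand [([0.604, 0.336, -0.001], 0.56)]
lamp [([0.622, 0.334, 0.244], 0.76)]
tray [([0.527, -0.009, -0.001], 0.7)]
felt_bob [([0.5, 0.06, 0.005], 0.77), ([0.608, 0.337, 0.002], 0.74)]
dye_bottle [([0.698, -0.131, -0.006], 0.83)]
glue_jar [([0.716, 0.101, 0.002], 0.91)]
```

View pics/scene0.png

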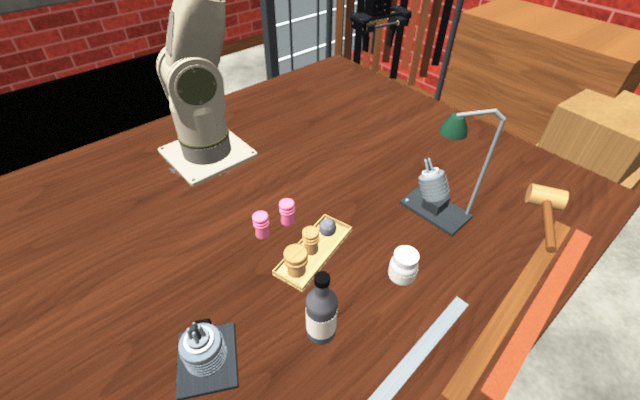

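View pics/top0.png

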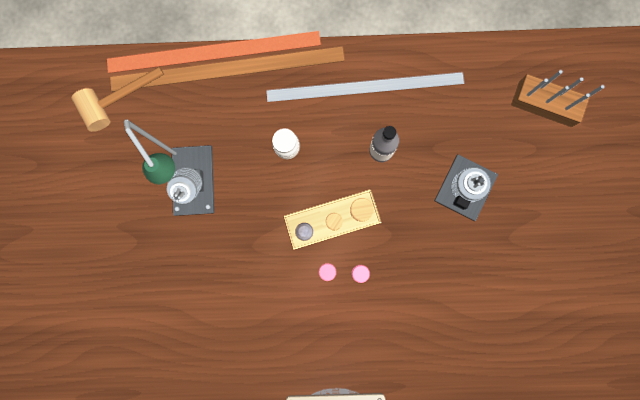

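Candidates for slim_head in the scene picture are pale (310,240) in the tray and pink (261,225) and (287,212) on the bench. The pale two-groove one in the tray fits. Wide head is at (296,260), the felt bob at (328,227), the leaning spindle at (433,185) and the upright one at (203,345). I'll measure precisely and check with one crop.

```bash
cat > h.py <<'E'
from cell import ctrl
import cv2,numpy as np
from scipy.spatial.transform import Rotation as R
from scipy.optimize import least_squares
def cloud(f):
    K=f["intrinsics"];d=f["range_z"];v,u=np.mgrid[:d.shape[0],:d.shape[1]]
    p=np.stack([(u-K[0,2])*d/K[0,0],-(v-K[1,2])*d/K[1,1],-d],-1)
    T=f["world_from_camera"];P=p@T[:3,:3].T+T[:3,3];P[d<=0]=np.nan;return P
def project(f,p):
    T=np.linalg.inv(f["world_from_camera"]);q=T[:3,:3]@np.asarray(p)+T[:3,3]
    K=f["intrinsics"];return K[0,0]*q[0]/-q[2]+K[0,2],K[1,1]*-q[1]/-q[2]+K[1,2]
def circ(xy,r=None):
    c0=np.median(xy,0)
    s=least_squares(lambda q:np.hypot(*(xy-q[:2]).T)-(r or q[2]),[*c0,.02],loss="soft_l1",f_scale=.001);return s.x
def disc(P,c,z0,z1,rad):
    m=(np.hypot(P[...,0]-c[0],P[...,1]-c[1])<rad)&(P[...,2]>z0)&(P[...,2]<z1)
    q=P[m];return q
def go(pos,Rm):
    """shift (units 0.2m) and turn (units 45deg) from measured pose to the wanted one"""
    s=ctrl.sense();R0=R.from_quat(s["eef_rot"])
    sh=R0.inv().apply(np.asarray(pos)-s["tool_pos"])/.2
    rv=(R0.inv()*Rm).as_rotvec()/(np.pi/4)
    print("shift",np.round(sh,3),"turn",np.round(rv,3));return sh,rv
E
python3 - <<'E'
from h import *
for c in("top","scene"):
    f=ctrl.grab_frame(c);P=cloud(f)
    for n,g,z0,z1,rad in(("slim",(.52,-.01),.064,.076,.03),("wide",(.545,-.075),.064,.076,.038),("bob",(.498,.06),.03,.05,.03),("pinkA",(.397,-.067),.06,.075,.03),("pinkB",(.401,.008),.06,.075,.03)):
        q=disc(P,g,z0,z1,rad)
        if len(q)<10: print(c,n,len(q));continue
        (x,y),r=cv2.minEnclosingCircle(q[:,:2].astype(np.float32));print(c,n,len(q),"mean",q.mean(0).round(4),"enc",round(x,4),round(y,4),round(r,4),"zmed",np.median(q[:,2]).round(4))
    for n,g,rad in(("tray",(.525,-.01),.15),("foot",(.625,.336),.13),("ufoot",(.592,-.334),.1)):
        q=disc(P,g,.012 if n=="tray" else .003,.019 if n=="tray" else .02,rad)
        if len(q)>20:
            r=cv2.minAreaRect(q[:,:2].astype(np.float32));print(c,n,len(q),np.round(r[0],4),np.round(r[1],4),round(r[2],1),np.median(q[:,2]).round(4))
    for n,g in(("lean",(.58,.335)),("up",(.594,-.335))):
        for z0,z1 in((.085,.1),(.1,.115),(.115,.13),(.13,.145),(.145,.16)):
            q=disc(P,g,z0,z1,.035)
            if len(q):print(c,n,z0,len(q),q.mean(0).round(4),q.min(0).round(4),q.max(0).round(4))
    if c=="scene":
        a=cv2.resize(f["pixels"][195:285,235:355],None,fx=4,fy=4,interpolation=3)
        b=cv2.resize(f["pixels"][100:220,400:500],(300,360),interpolation=3)
        cv2.imwrite("pics/crop1.png",np.hstack([a,b]))
E
```

```text
top slim 225 mean [ 0.5154 -0.0111  0.0693] enc 0.5155 -0.0109 0.0199 zmed 0.0692
top wide 415 mean [ 0.5412 -0.0758  0.0691] enc 0.5415 -0.0766 0.0271 zmed 0.0691
top bob 169 mean [0.4956 0.0607 0.0352] enc 0.4949 0.0612 0.0189 zmed 0.0351
top pinkA 238 mean [ 0.3934 -0.068   0.0651] enc 0.3934 -0.0681 0.0198 zmed 0.0651
top pinkB 238 mean [0.3995 0.0084 0.0651] enc 0.3996 0.0086 0.0199 zmed 0.0653
top tray 356 [ 0.5238 -0.0067] [0.0851 0.2216] 15.5 0.0151
top foot 1954 [0.6169 0.33  ] [0.2344 0.251 ] 51.7 0.0106
top ufoot 1402 [ 0.596  -0.3338] [0.1952 0.1845] 80.5 0.0108
top lean 0.085 94 [0.5755 0.3268 0.093 ] [0.5652 0.3013 0.0867] [0.5934 0.3643 0.0999]
top lean 0.1 184 [0.5911 0.3304 0.1082] [0.5687 0.3018 0.1001] [0.6131 0.3662 0.1149]
top lean 0.115 170 [0.5974 0.333  0.1196] [0.5703 0.3135 0.115 ] [0.6148 0.3541 0.13  ]
top lean 0.13 60 [0.5757 0.3324 0.138 ] [0.5646 0.3225 0.1302] [0.5874 0.3426 0.1444]
top lean 0.145 4 [0.5748 0.3312 0.146 ] [0.5725 0.3249 0.1451] [0.5771 0.3352 0.1473]
top up 0.085 223 [ 0.5908 -0.3328  0.0914] [ 0.5683 -0.3623  0.085 ] [ 0.6172 -0.3114 
[... 1005 characters left out ...]
087] [0.5691 0.3009 0.1003] [0.6056 0.3606 0.1148]
scene lean 0.115 131 [0.5984 0.3282 0.122 ] [0.5762 0.3119 0.1151] [0.6149 0.3538 0.1299]
scene lean 0.13 50 [0.5802 0.3288 0.1381] [0.5651 0.3212 0.1301] [0.5925 0.3346 0.1448]
scene lean 0.145 10 [0.5767 0.3311 0.1477] [0.5724 0.327  0.1453] [0.5833 0.3361 0.1497]
scene up 0.085 472 [ 0.602  -0.3394  0.0919] [ 0.5707 -0.3631  0.085 ] [ 0.6201 -0.3121  0.0996]
scene up 0.1 81 [ 0.5998 -0.3389  0.1076] [ 0.5888 -0.3507  0.1   ] [ 0.6081 -0.3254  0.1148]
scene up 0.115 118 [ 0.5978 -0.3385  0.1243] [ 0.5853 -0.3495  0.1152] [ 0.6062 -0.3266  0.13  ]
scene up 0.13 36 [ 0.5942 -0.3374  0.132 ] [ 0.5857 -0.3441  0.1302] [ 0.6019 -0.3301  0.135 ]
```

View pics/crop1.png

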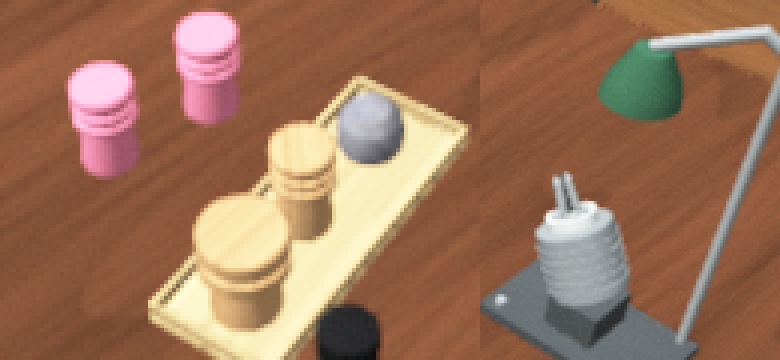

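The crop confirms it: the pale two-groove head in the tray (crop 302,180) is slim_head, the pale wider one (242,265) is wide_head, and both pink ones get left alone. The top faces are at z≈0.070 with radii of 20 and 27 mm, as expected. Next I move toward the slim head and refine the stand's yaw.

```bash
python3 -m pendant '[[[-0.84,-0.87,0],[0,0,0.46],1],[[-0.84,-0.87,0],[0,0,0.46],1],[[-0.84,-0.87,0],[0,0,0.46],1],[[-0.84,-0.87,0],[0,0,0.46],1],[[-0.84,-0.87,0],[0,0,0.46],1]]' 60
python3 - <<'E'
from h import *
a=np.radians(15.5);Rg=R.from_matrix(np.array([[-np.sin(a),np.cos(a),0],[np.cos(a),np.sin(a),0],[0,0,-1]]).T)
go([.516,-.0115,.16],Rg)
f=ctrl.grab_frame("top");P=cloud(f);hsv=cv2.cvtColor(f["pixels"],cv2.COLOR_BGR2HSV)
for n,g,rad in(("foot",(.63,.336),.13),("ufoot",(.592,-.334),.11)):
    m=(np.hypot(P[...,0]-g[0],P[...,1]-g[1])<rad)&(P[...,2]>-.002)&(P[...,2]<.02)&(hsv[...,1]<70)
    m=cv2.morphologyEx(m.astype(np.uint8),cv2.MORPH_OPEN,np.ones((3,3)))
    q=P[m>0];r=cv2.minAreaRect(q[:,:2].astype(np.float32));print(n,len(q),np.round(r[0],4),np.round(r[1],4),round(r[2],1),np.median(q[:,2]).round(4))
E
```

```text
clock: 1.92
tool_pos: [0.2663, 0.3996, 0.2372]
eef_rot: [0.291, 0.957, 0.0, 0.0]
wrist_force: [-1.6, 1.3, -0.2]
opening: 1.0
finger_force: 0.0
shift [-2.181 -1.013  0.386] turn [ 0.001 -0.     0.904]
foot 1772 [0.6314 0.3347] [0.1703 0.1006] 1.6 0.0106
ufoot 1149 [ 0.5937 -0.3382] [0.1118 0.1332] 62.1 0.0113
```

```bash
python3 -m pendant '[[[-1,-0.46,0.05],[0,0,0.9],1],[[-1,-0.46,0.05],[0,0,0.9],1],[[-1,-0.46,0.05],[0,0,0.9],1],[[-1,-0.46,0.05],[0,0,0.9],1],[[-1,-0.46,0.05],[0,0,0.9],1]]'
python3 - <<'E'
from h import *
a=np.radians(15.5);Rg=R.from_matrix(np.array([[-np.sin(a),np.cos(a),0],[np.cos(a),np.sin(a),0],[0,0,-1]]).T)
go([.516,-.0115,.15],Rg)
E
```

```text
clock: 2.6
tool_pos: [0.3805, 0.2147, 0.2267]
eef_rot: [0.603, 0.798, 0.0, 0.0]
wrist_force: [0.1, 0.1, -0.3]
opening: 1.003
finger_force: 0.0
shift [-1.273  0.343  0.383] turn [ 0.    -0.     0.007]
```

```bash
python3 -m pendant '[[[-1,0.34,0.05],[0,0,0],1],[[-1,0.34,0.05],[0,0,0],1],[[-1,0.34,0.05],[0,0,0],1],[[-1,0.34,0.05],[0,0,0],1],[[-1,0.34,0.1],[0,0,0],1]]'
python3 -m pendant '[[[-0.27,0,0.3],[0,0,0],1],[[-0.27,0,0.3],[0,0,0],1],[[-0.27,0,0.3],[0,0,0],1]]'
python3 - <<'E'
from h import *
a=np.radians(15.5);Rg=R.from_matrix(np.array([[-np.sin(a),np.cos(a),0],[np.cos(a),np.sin(a),0],[0,0,-1]]).T)
go([.516,-.0115,.051],Rg)
f=ctrl.grab_frame("wrist");P=cloud(f)
q=disc(P,(.516,-.0115),.06,.08,.03);print(len(q))
if len(q)>10:print(q.mean(0),cv2.minEnclosingCircle(q[:,:2].astype(np.float32)))
q=disc(P,(.542,-.077),.06,.08,.035);print(len(q))
if len(q)>10:print(q.mean(0),cv2.minEnclosingCircle(q[:,:2].astype(np.float32)))
E
```

```text
clock: 3.22
tool_pos: [0.5013, 0.0427, 0.2065]
eef_rot: [0.601, 0.799, 0.0, 0.001]
wrist_force: [-0.1, -0.3, -0.5]
opening: 1.001
finger_force: 0.0
clock: 3.6
tool_pos: [0.5142, -0.008, 0.1451]
eef_rot: [0.601, 0.799, -0.001, -0.001]
wrist_force: [0.7, 0.5, -0.7]
opening: 1.002
finger_force: 0.0
shift [-0.019  0.005  0.47 ] turn [-0.004 -0.     0.014]
2260
[ 0.51556168 -0.00790852  0.06893484] ((0.5164130926132202, -0.009395485743880272), 0.020441198721528053)
1648
[ 0.54372541 -0.08196942  0.06886422] ((0.5416321754455566, -0.0747385323047638), 0.027430975809693336)
```

```bash
python3 -m pendant '[[[-0.018,0.004,0.2],[0,0,0],1],[[-0.018,0.004,0.38],[0,0,0],1],[[-0.018,0.004,0.47],[0,0,0],1],[[-0.018,0.004,0.47],[0,0,0],1],[[-0.018,0.004,0.47],[0,0,0],-1],[[-0.018,0.004,0.47],[0,0,0],-1],[[-0.018,0.004,0.47],[0,0,0],-1],[[-0.018,0.004,0.47],[0,0,0],-1]]' 60
python3 -m pendant '[[[0,0,0],[0,0,0],-1],[[0,0,0],[0,0,0],-1],[[0,0,0],[0,0,0],-1],[[0,0,0],[0,0,0],-1]]'
```

```text
clock: 4.65
tool_pos: [0.517, -0.0128, 0.0528]
eef_rot: [0.602, 0.799, 0.0, 0.0]
wrist_force: [0.2, -0.4, -0.0]
opening: 0.628
finger_force: 0.0
clock: 5.15
tool_pos: [0.517, -0.0128, 0.0526]
eef_rot: [0.602, 0.799, 0.0, 0.0]
wrist_force: [-0.7, -0.4, 0.8]
opening: 0.447
finger_force: 60.0
```

```bash
cat >> h.py <<'E'
SH=np.array([.5864,.3334,.115]);b=np.radians(1.6)
U=np.array([-.5*np.cos(b),-.5*np.sin(b),np.sqrt(.75)])
Yl=np.array([-np.sin(b),np.cos(b),0])
RL=R.from_matrix(np.array([np.cross(Yl,-U),Yl,-U]).T)
E
python3 -m pendant '[[[0,0,-0.2],[0,0,0],-1],[[0,0,-0.5],[0,0,0],-1],[[0,0,-0.8],[0,0,0],-1],[[0,0,-1],[0,0,0],-1],[[0,0,-1],[0,0,0],-1]]'
python3 - <<'E'
from h import *
go(SH+U*.125,RL)
print(ctrl.sense()["opening"],ctrl.sense()["finger_force"],ctrl.sense()["joint_positions"])
R1=R.from_euler('z',[0])
go([.45,.17,.25],RL)
E
```

```text
clock: 5.78
tool_pos: [0.5182, -0.0129, 0.2553]
eef_rot: [0.602, 0.799, 0.002, 0.001]
wrist_force: [0.1, -0.2, -1.8]
opening: 0.447
finger_force: 60.0
shift [1.648 0.503 0.163] turn [-0.433 -0.562 -1.64 ]
0.4471114244155768 59.96833115655242 [-0.67821485  0.07344398  0.65482599  1.7464549  -0.04753461  1.33223257
  0.26610993]
shift [ 0.973 -0.075  0.026] turn [-0.433 -0.562 -1.64 ]
```

```bash
python3 -m pendant '[[[0.2,0,0],[-0.05,-0.07,-0.2],-1],[[0.45,0,0],[-0.11,-0.14,-0.41],-1],[[0.7,-0.04,0.02],[-0.17,-0.21,-0.61],-1],[[0.97,-0.07,0.02],[-0.22,-0.28,-0.82],-1],[[0.97,-0.07,0.02],[-0.22,-0.28,-0.82],-1],[[0.97,-0.07,0.02],[-0.22,-0.28,-0.82],-1]]'
python3 - <<'E'
from h import *
go(SH+U*.15,RL)
print(ctrl.sense()["joint_positions"])
E
```

```text
clock: 6.52
tool_pos: [0.4495, 0.1691, 0.2474]
eef_rot: [0.313, 0.94, 0.002, 0.136]
wrist_force: [0.1, 0.8, 0.1]
opening: 0.451
finger_force: 60.0
shift [0.244 0.833 0.026] turn [-0.219 -0.287 -0.819]
[-0.96401202 -0.17078331  0.32154105  1.99415679  0.30047576  1.16338237
  0.18560514]
```

```bash
python3 -m pendant '[[[0.06,0.2,0],[-0.05,-0.07,-0.2],-1],[[0.12,0.4,0.01],[-0.11,-0.14,-0.41],-1],[[0.18,0.6,0.02],[-0.17,-0.21,-0.61],-1],[[0.24,0.83,0.02],[-0.22,-0.29,-0.82],-1],[[0.24,0.83,0.02],[-0.22,-0.29,-0.82],-1],[[0.24,0.83,0.02],[-0.22,-0.29,-0.82],-1],[[0.24,0.83,0.02],[-0.22,-0.29,-0.82],-1]]'
python3 - <<'E'
from h import *
s=ctrl.sense()
go(SH+U*.09,RL)
print(s["joint_positions"])
for c in("top","scene","wrist"):
    f=ctrl.grab_frame(c);P=cloud(f)
    for t in("lean_arbor","lean_tip","slim_head"):
        print(c,t,[(np.round(r["centre"],4).tolist(),round(r["score"],2)) for r in ctrl.landmark_of(c,t)][:2])
    cv2.imwrite(f"pics/{c}1.png",f["pixels"])
    print(project(f,SH),project(f,SH+U*.032))
    if c=="scene": im=f["pixels"][70:230,340:520]; w=cv2.resize(im,None,fx=3,fy=3,interpolation=3)
cv2.imwrite("pics/a1.png",w)
cv2.imwrite("pics/wrist1.png",f["pixels"])
print("expected underside",s["tool_pos"]+R.from_quat(s["eef_rot"]).apply([0,0,.0487]),"tip",SH+U*.032)
E
```

```text
clock: 7.4
tool_pos: [0.5122, 0.3295, 0.2475]
eef_rot: [-0.012, 0.965, 0.004, 0.261]
wrist_force: [0.0, -0.3, -0.9]
opening: 0.446
finger_force: 60.0
shift [0.011 0.009 0.309] turn [-0.001  0.005 -0.003]
[-1.08374357  0.00991094  0.23029698  1.91002033  0.4861637   0.90708113
  0.50016148]
top lean_arbor [([0.5871, 0.3347, 0.1155], 0.5), ([0.6252, 0.3336, 0.2501], 0.44)]
top lean_tip [([0.5748, 0.3343, 0.1393], 0.71)]
top slim_head [([0.401, 0.0108, 0.0024], 0.67), ([0.5338, 0.3289, 0.2054], 0.64)]
(np.float64(179.40168695447514), np.float64(192.53207268675504)) (np.float64(175.64852887194337), np.float64(198.19848687523188))
scene lean_arbor [([0.6254, 0.3348, 0.2429], 0.62), ([0.5895, 0.3395, 0.115], 0.49)]
scene lean_tip [([0.5745, 0.3325, 0.1395], 0.59)]
scene slim_head [([0.396, -0.0692, 0.0018], 0.98), ([0.5349, 0.3313, 0.2038], 0.84)]
(np.float64(428.4946222306616), np.float64(170.01447782649112)) (np.float64(425.5511718061805), np.float64(158.6563215567))
wrist lean_arbor [([0.5917, 0.3347, 0.1122], 0.6)]
wrist lean_tip [([0.5712, 0.3316, 0.1424], 0.98)]
wrist slim_head [([0.5337, 0.3297, 0.2014], 0.8)]
(np.float64(326.0962032423549), np.float64(189.1377389147631)) (np.float64(326.0876674985398), np.float64(198.31427442555693))
expected underside [0.5367294  0.33014785 0.20537634] tip [0.57040624 0.33295325 0.14271281]
```

View pics/a1.png

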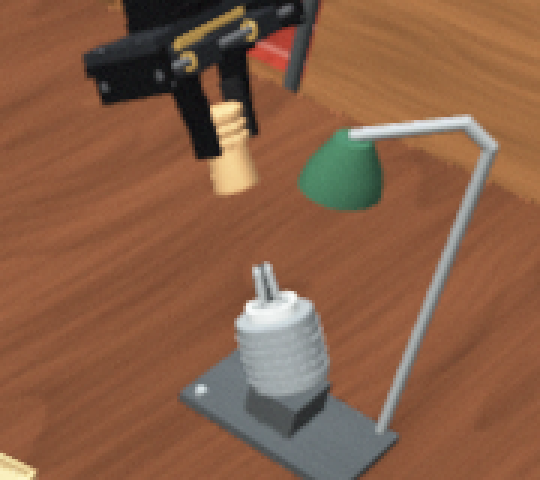

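View pics/wrist1.png

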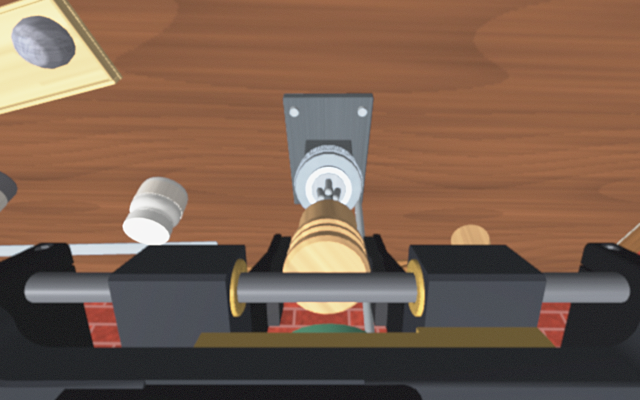

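The scene crop shows the head held straight, tilted over the spigot (ribs at crop 263,265). In the wrist view the collar is at about (328,187). Predicted and seen positions differ by about 2 px, so I'll overlay the expected geometry.

```bash
cat >> h.py <<'E'
def ring(f,img,c,ax,r,col,s,o):
    e=np.linalg.svd(np.asarray(ax)[None])[2][1:]
    t=np.linspace(0,2*np.pi,60)
    p=[project(f,c+r*(np.cos(k)*e[0]+np.sin(k)*e[1])) for k in t]
    cv2.polylines(img,[np.int32((np.array(p)-o+.5)*s)],True,col,1)
def view(cam,c0,n,s,things,w=(400,300)):
    f=ctrl.grab_frame(cam);u,v=map(int,project(f,c0));hw,hh=w[0]//s//2,w[1]//s//2
    u=min(max(u,hw),640-hw);v=min(max(v,hh),400-hh)
    img=cv2.resize(f["pixels"][v-hh:v+hh,u-hw:u+hw],None,fx=s,fy=s,interpolation=cv2.INTER_CUBIC)
    for c,ax,r,col in things: ring(f,img,c,ax,r,col,s,np.array([u-hw,v-hh]))
    return img
E
python3 - <<'E'
from h import *
s=ctrl.sense();z=R.from_quat(s["eef_rot"]).apply([0,0,1]);und=s["tool_pos"]+z*.0487
T=[(SH,U,.017,(0,0,255)),(SH+U*.032,U,.009,(0,255,0)),(und,z,.0185,(255,0,255)),(und-z*.066,z,.02,(255,255,0))]
m=SH+U*.06
ims=[view("scene",m,0,5,T,(400,560)),view("wrist",SH,0,5,T,(400,280)),view("top",m,0,5,T,(400,280))]
cv2.imwrite("pics/ov1.png",np.hstack([ims[0],np.vstack(ims[1:])]))
E
```

```text
(no output)
```

View pics/ov1.png

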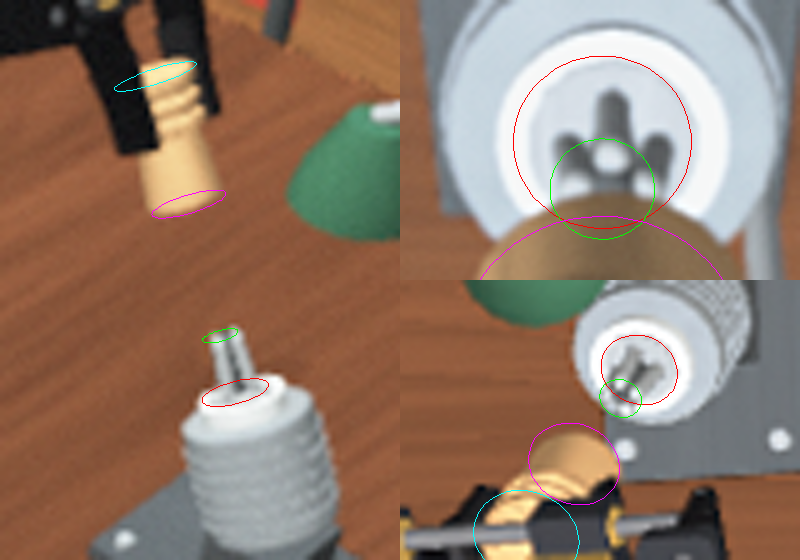

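The overlay suggests the head sits about 5° off the tool axis in the grip. In the scene panel its axis runs (184,203)→(168,70) against a predicted (188,204)→(155,77), and the wrist view agrees. I'll fit the head from depth.

```bash
cat >> h.py <<'E'
def head_fit(cams,rs=.0185,rb=.02,dz=.0487):
    s=ctrl.sense();Rt=R.from_quat(s["eef_rot"]);out={}
    for cam in cams:
        f=ctrl.grab_frame(cam);P=cloud(f);hsv=cv2.cvtColor(f["pixels"],cv2.COLOR_BGR2HSV)
        Q=Rt.inv().apply(P.reshape(-1,3)-s["tool_pos"]).reshape(P.shape)
        m=(hsv[...,1]>60)&(hsv[...,0]<25)&(np.hypot(Q[...,0],Q[...,1])<rb+.012)&(Q[...,2]>-.03)&(Q[...,2]<dz+.01)
        m=cv2.erode(m.astype(np.uint8),np.ones((3,3)))>0
        q=Q[m]
        def res(p):   # axis through (p0,p1) at z=0, slopes p2,p3, underside at p4
            a=np.array([p[2],p[3],1]);a/=np.linalg.norm(a);d=q-[p[0],p[1],0]
            t=d@a;r=np.linalg.norm(d-np.outer(t,a),axis=1);h=p[4]-t   # height above underside
            side=np.where(h<.036,rs,rb)-r
            top=.066-h
            return np.where(np.abs(top)<np.abs(side),top,side)
        k=least_squares(res,[0,0,0,0,dz],loss="soft_l1",f_scale=.001)
        out[cam]=k.x;print(cam,len(q),"off mm",(k.x[:2]*1e3).round(1),"tilt deg",np.degrees(k.x[2:4]).round(1),"under mm",(k.x[4]*1e3).round(1),"med|res| mm",(np.median(abs(res(k.x)))*1e3).round(2))
    return out
E
python3 -c "
from h import *
head_fit(['scene','top','wrist'])"
```

```text
scene 255 off mm [ 3.2 -0. ] tilt deg [-0.6  0.7] under mm 45.7 med|res| mm 1.17
top 168 off mm [ 5.3 -1.4] tilt deg [0.8 2.9] under mm 47.9 med|res| mm 0.69
wrist 4341 off mm [3.1 0.3] tilt deg [-0.6  0.7] under mm 48.2 med|res| mm 0.42
```

There is no tilt: the head sits 3.1 mm off along tool x, and wrist and scene agree. Now I'll locate the spindle in the same two cameras.

Run:
```python
from h import *
B=np.array([np.cross(Yl,U),Yl,U])  # spigot frame rows x(front-back),y,z
for cam in("wrist","scene","top"):
    f=ctrl.grab_frame(cam);P=cloud(f);hsv=cv2.cvtColor(f["pixels"],cv2.COLOR_BGR2HSV)
    Q=((P-SH)@B.T);m=(hsv[...,1]<60)&(np.hypot(Q[...,0],Q[...,1])<.05)&(Q[...,2]>-.06)&(Q[...,2]<.045)
    q=Q[m]
    for a,b_ in((-.05,-.03),(-.03,-.02),(-.02,-.012),(-.012,-.006),(-.006,-.002),(-.002,.002),(.002,.008),(.008,.02),(.02,.04)):
        k=q[(q[:,2]>a)&(q[:,2]<b_)]
        if len(k)>8:
            (x,y),r=cv2.minEnclosingCircle(k[:,:2].astype(np.float32))
            print(cam,a,b_,len(k),"enc",np.round([x*1e3,y*1e3,r*1e3],1),"z",(k[:,2].mean()*1e3).round(1),"lo",(np.percentile(k[:,:2],2,axis=0)*1e3).round(1),"hi",(np.percentile(k[:,:2],98,axis=0)*1e3).round(1))
```

```text
wrist -0.05 -0.03 118 enc [-16.7   1.4  30.9] z -41.2 lo [-34.7 -27.4] hi [-18.1  29.7]
wrist -0.03 -0.02 231 enc [ 0.6  1.7 35.6] z -25.8 lo [-34.7 -33.1] hi [ 3.9 36. ]
wrist -0.02 -0.012 1450 enc [ 0.2  1.9 33.8] z -13.6 lo [-32.1 -29.8] hi [19.9 33.1]
wrist -0.012 -0.006 93 enc [-1.1  2.2 30.2] z -10.5 lo [-27.1 -25. ] hi [15.1 29.5]
wrist -0.006 -0.002 536 enc [ 0.4  1.8 22. ] z -3.1 lo [-20.8 -19.3] hi [12.7 22.4]
wrist -0.002 0.002 444 enc [ 0.3  1.7 21.7] z -1.0 lo [-15.5 -14.5] hi [11.2 18.3]
wrist 0.002 0.008 39 enc [-1.1  1.9 11.4] z 5.2 lo [-10.9  -9.4] hi [ 0.2 13.2]
wrist 0.008 0.02 80 enc [-0.4  1.4 10.8] z 14.0 lo [-10.3  -9.3] hi [-0.3 11.9]
wrist 0.02 0.04 204 enc [ 0.2  1.8 10. ] z 28.1 lo [-9.1 -7.1] hi [ 1.  10.6]
scene -0.05 -0.03 203 enc [ 4.6 -2.2 35.8] z -39.5 lo [-17.4 -35.5] hi [38.1 15.7]
scene -0.03 -0.02 101 enc [ 8.5 -5.8 34.2] z -24.4 lo [-11.6 -36. ] hi [37.3 13.6]
scene -0.02 -0.012 80 enc [ 7.2 -3.9 33.1] z -15.9 lo [-13.9 -34.1] hi [36.5 15.3]
scene -0.012 -0.006 112 enc [ 2.9 -2.6 34.1] z -9.8 lo [-23.  -31.7] hi [33.8 22.4]
scene -0.006 -0.002 26
[... 394 characters left out ...]
 105 enc [ 4.6 -4.6 34.5] z -40.7 lo [-10.7 -34.3] hi [35.7 16.3]
top -0.03 -0.02 84 enc [ 0.7  0.3 35.8] z -25.0 lo [-24.1 -33.6] hi [34.8 27.7]
top -0.02 -0.012 265 enc [ 0.2  0.1 34.9] z -14.6 lo [-30.7 -31.5] hi [32.9 29.9]
top -0.012 -0.006 98 enc [ 1.  -0.4 32.3] z -10.1 lo [-28.2 -29.4] hi [31.1 30. ]
top -0.006 -0.002 104 enc [-0.6  0.3 22.9] z -3.8 lo [-20.3 -20.5] hi [21.4 21.5]
top -0.002 0.002 88 enc [ 0.1  0.9 21.3] z -0.3 lo [-17.2 -19.3] hi [19.  19.3]
top 0.002 0.008 13 enc [ 1.2 -3.5 11.2] z 5.1 lo [ -6.5 -10.2] hi [10.9  1.9]
top 0.008 0.02 23 enc [ 1.8  0.7 10.7] z 14.0 lo [ 0.5 -9.8] hi [11.  10.3]
top 0.02 0.04 53 enc [ 1.2 -0.3  9.2] z 28.5 lo [-6.6 -8.3] hi [10.   8.6]
```

```bash
cat >> h.py <<'E'
XL=np.cross(Yl,U)
def lean_tcp(h,dx=.0039,dy=.0014,dz=.048): return SH+U*(h+dz)+XL*dx+Yl*dy
E
python3 -c "
from h import *
go(lean_tcp(.042),RL)"
```

```text
shift [-0.011  0.007  0.311] turn [0.001 0.005 0.001]
```

```bash
python3 -m pendant '[[[-0.011,0.008,0.15],[0,0.005,0],-1],[[-0.011,0.008,0.26],[0,0.005,0],-1],[[-0.011,0.008,0.311],[0,0.005,0],-1],[[-0.011,0.008,0.311],[0,0.005,0],-1],[[-0.011,0.008,0.311],[0,0.005,0],-1]]'
python3 - <<'E'
from h import *
go(lean_tcp(.042),RL)
o=head_fit(["wrist","scene","top"])["wrist"]
s=ctrl.sense();Rt=R.from_quat(s["eef_rot"]);z=Rt.apply([0,0,1]);und=s["tool_pos"]+Rt.apply([o[0],o[1],.048])
C=SH+XL*.0008+Yl*.0017
T=[(C,U,.0215,(0,0,255)),(C+U*.032,U,.009,(0,255,0)),(und,z,.0185,(255,0,255)),(und-z*.066,z,.02,(255,255,0))]
m=SH+U*.03
ims=[view("scene",m,0,8,T,(400,560)),view("wrist",SH,0,5,T,(400,280)),view("top",m,0,7,T,(400,280))]
h=[i.shape[0] for i in ims];ims=[cv2.resize(i,(400,x)) for i,x in zip(ims,(560,280,280))]
cv2.imwrite("pics/ov2.png",np.hstack([ims[0],np.vstack(ims[1:])]))
E
```

```text
clock: 9.07
tool_pos: [0.5447, 0.3342, 0.1958]
eef_rot: [-0.014, 0.966, 0.005, 0.259]
wrist_force: [-0.1, -0.3, 0.3]
opening: 0.448
finger_force: 60.0
shift [ 0.002 -0.003  0.004] turn [0.003 0.001 0.001]
wrist 4320 off mm [3.1 0.3] tilt deg [-0.6  0.8] under mm 48.2 med|res| mm 0.41
scene 234 off mm [2.9 0.5] tilt deg [ 0.2 -0.7] under mm 45.5 med|res| mm 1.21
top 123 off mm [5.2 0.1] tilt deg [1.1 0.7] under mm 48.2 med|res| mm 0.7
```

View pics/ov2.png

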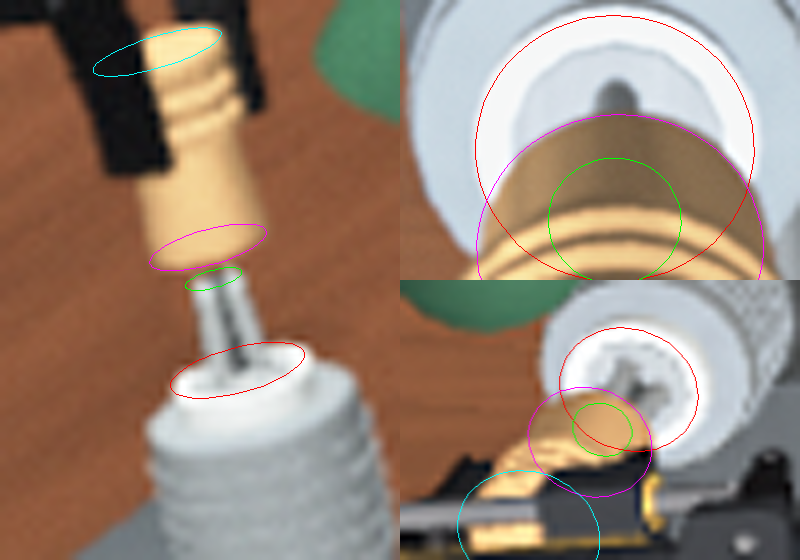

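The overlays agree to about 1 mm: the collar ring and head edge coincide in the wrist panel, and the scene panel shows the ribs about 0.5 px right of prediction. I'll nudge 0.8 mm back and slide on gently.

```bash
python3 -m pendant '[[[-0.002,-0.002,0.015],[0,0,0],-1],[[-0.002,-0.002,0.03],[0,0,0],-1],[[-0.002,-0.002,0.045],[0,0,0],-1],[[-0.002,-0.002,0.06],[0,0,0],-1],[[-0.002,-0.002,0.075],[0,0,0],-1],[[-0.002,-0.002,0.09],[0,0,0],-1]]'
python3 -c "
from h import *
go(lean_tcp(0),RL)"
```

```text
clock: 10.12
tool_pos: [0.5542, 0.3337, 0.1793]
eef_rot: [-0.014, 0.966, 0.004, 0.259]
wrist_force: [-0.1, 0.1, -0.7]
opening: 0.446
finger_force: 60.0
shift [0.002 0.001 0.119] turn [0.001 0.    0.001]
```

```bash
python3 -m pendant '[[[0,0,0.015],[0,0,0],-1],[[0,0,0.03],[0,0,0],-1],[[0,0,0.045],[0,0,0],-1],[[0,0,0.06],[0,0,0],-1],[[0,0,0.07],[0,0,0],-1]]'
python3 -m pendant '[[[0,0,0.01],[0,0,0],-1],[[0,0,0.02],[0,0,0],-1],[[0,0,0.03],[0,0,0],-1],[[0,0,0.03],[0,0,0],-1]]'
python3 -c "
from h import *
go(lean_tcp(0),RL);s=ctrl.sense();print('axial',s['wrist_force']@U)"
```

```text
clock: 10.75
tool_pos: [0.5612, 0.3337, 0.1672]
eef_rot: [-0.014, 0.966, 0.004, 0.259]
wrist_force: [-0.9, -1.7, 0.1]
opening: 0.441
finger_force: 60.0
clock: 11.25
tool_pos: [0.5642, 0.334, 0.1622]
eef_rot: [-0.014, 0.966, 0.004, 0.259]
wrist_force: [-0.8, -1.2, 1.5]
opening: 0.446
finger_force: 60.0
shift [0.003 0.001 0.02 ] turn [0.002 0.    0.001]
axial 1.6965071354176882
```

```bash
python3 -m pendant '[[[0,0,0.005],[0,0,0],-1],[[0,0,0.01],[0,0,0],-1],[[0,0,0.015],[0,0,0],-1],[[0,0,0.02],[0,0,0],-1],[[0,0,0.02],[0,0,0],-1]]'
python3 -c "
from h import *
go(lean_tcp(0),RL);s=ctrl.sense();print('axial',s['wrist_force']@U)"
```

```text
clock: 11.88
tool_pos: [0.5661, 0.3341, 0.1591]
eef_rot: [-0.014, 0.966, 0.004, 0.259]
wrist_force: [-5.3, -2.1, 6.7]
opening: 0.448
finger_force: 59.9
shift [0.003 0.    0.002] turn [0.002 0.    0.001]
axial 8.495337590575131
```

```bash
for i in 1; do python3 -m pendant '[[[0,0,0.004],[0,0,0],-1],[[0,0,0.008],[0,0,0],-1],[[0,0,0.008],[0,0,0],-1]]'; done
python3 -c "
from h import *
go(lean_tcp(0),RL);s=ctrl.sense();print('axial',s['wrist_force']@U)"
python3 -m pendant '[[[0,0,0.004],[0,0,0],-1],[[0,0,0.008],[0,0,0],-1],[[0,0,0.008],[0,0,0],-1]]'
python3 -c "
from h import *
go(lean_tcp(0),RL);s=ctrl.sense();print('axial',s['wrist_force']@U)"
```

```text
clock: 12.25
tool_pos: [0.5668, 0.3343, 0.1582]
eef_rot: [-0.014, 0.966, 0.004, 0.259]
wrist_force: [-8.8, -3.9, 11.1]
opening: 0.447
finger_force: 59.9
shift [ 0.004 -0.    -0.004] turn [0.002 0.001 0.001]
axial 14.07783854920904
clock: 12.62
tool_pos: [0.5671, 0.3345, 0.1581]
eef_rot: [-0.014, 0.966, 0.004, 0.259]
wrist_force: [-25.7, -10.5, 29.9]
opening: 0.447
finger_force: 59.8
shift [ 0.005 -0.001 -0.005] turn [0.002 0.    0.   ]
axial 38.85638806202078
```

The force jumped from 14 to 39 N over about 0.2 mm of travel, so the head is on the shoulder. I'll relax, release and check.

```bash
python3 -m pendant '[[[0,0,-0.008],[0,0,0],-1],[[0,0,-0.008],[0,0,0],-1],[[0,0,-0.008],[0,0,0],1],[[0,0,-0.008],[0,0,0],1],[[0,0,-0.008],[0,0,0],1],[[0,0,-0.008],[0,0,0],1],[[0,0,-0.008],[0,0,0],1]]'
python3 - <<'E'
from h import *
head_fit(["wrist","scene"])
s=ctrl.sense();print(s["wrist_force"]@U)
for d in (.0,):
    C=SH+XL*.0012+Yl*.0017
    f=ctrl.grab_frame("wrist");P=cloud(f);Q=(P-C)@np.array([XL,Yl,U]).T
    m=(np.hypot(Q[...,0],Q[...,1])<.017)&(Q[...,2]>.05)&(Q[...,2]<.08);print("top h",np.median(Q[m][:,2]),m.sum())
E
```

```text
clock: 13.5
tool_pos: [0.5669, 0.3341, 0.1572]
eef_rot: [-0.014, 0.966, 0.004, 0.259]
wrist_force: [-0.2, -0.3, -0.4]
opening: 0.927
finger_force: 0.0
wrist 4483 off mm [2.7 0.7] tilt deg [-0.6  0.3] under mm 47.3 med|res| mm 0.42
scene 293 off mm [2.  0.4] tilt deg [0.7 0.2] under mm 44.4 med|res| mm 0.94
-0.3094953267981271
top h 0.06504684753916944 1900
```

```bash
python3 -m pendant '[[[0,0,-0.1],[0,0,0],1],[[0,0,-0.3],[0,0,0],1],[[0,0,-0.6],[0,0,0],1],[[0,0,-0.75],[0,0,0],1],[[0,0,-0.75],[0,0,0],1]]'
python3 - <<'E'
from h import *
a=np.radians(15.5);Rg=R.from_matrix(np.array([[-np.sin(a),np.cos(a),0],[np.cos(a),np.sin(a),0],[0,0,-1]]).T)
go([.46,.15,.25],Rg)
E
```

```text
clock: 14.28
tool_pos: [0.4917, 0.3329, 0.2899]
eef_rot: [-0.014, 0.965, 0.006, 0.26]
wrist_force: [1.0, 0.6, -0.4]
opening: 0.998
finger_force: 0.0
shift [ 0.259 -0.91   0.075] turn [0.45  0.563 1.651]
```

```bash
python3 -m pendant '[[[0.1,-0.25,0.02],[0.07,0.1,0.25],1],[[0.15,-0.5,0.05],[0.15,0.2,0.5],1],[[0.2,-0.75,0.07],[0.22,0.28,0.75],1],[[0.26,-0.91,0.07],[0.25,0.33,0.95],1],[[0.26,-0.91,0.07],[0.25,0.33,0.95],1],[[0.26,-0.91,0.07],[0.25,0.33,0.95],1]]'
python3 - <<'E'
from h import *
a=np.radians(15.5);Rg=R.from_matrix(np.array([[-np.sin(a),np.cos(a),0],[np.cos(a),np.sin(a),0],[0,0,-1]]).T)
go([.5416,-.0755,.19],Rg)
E
```

```text
clock: 15.02
tool_pos: [0.4595, 0.148, 0.2481]
eef_rot: [0.362, 0.925, 0.003, 0.116]
wrist_force: [-0.2, 1.0, 0.9]
opening: 0.998
finger_force: 0.0
shift [-0.98  -0.575  0.459] turn [0.187 0.233 0.702]
```

```bash
python3 -m pendant '[[[-0.25,-0.15,0.1],[0.07,0.08,0.23],1],[[-0.5,-0.3,0.2],[0.13,0.16,0.46],1],[[-0.75,-0.45,0.33],[0.187,0.233,0.702],1],[[-0.98,-0.575,0.459],[0.187,0.233,0.702],1],[[-0.98,-0.575,0.459],[0.187,0.233,0.702],1],[[-0.98,-0.575,0.459],[0.187,0.233,0.702],1]]'
python3 - <<'E'
from h import *
a=np.radians(15.5);Rg=R.from_matrix(np.array([[-np.sin(a),np.cos(a),0],[np.cos(a),np.sin(a),0],[0,0,-1]]).T)
f=ctrl.grab_frame("wrist");P=cloud(f)
q=disc(P,(.542,-.076),.063,.08,.04);(x,y),r=cv2.minEnclosingCircle(q[:,:2].astype(np.float32));print(len(q),q.mean(0),x,y,r)
go([x,y,.051],Rg)
E
```

```text
clock: 15.78
tool_pos: [0.5415, -0.074, 0.1899]
eef_rot: [0.604, 0.797, -0.0, -0.0]
wrist_force: [-0.9, 0.6, 0.0]
opening: 1.002
finger_force: 0.0
2920 [ 0.54136904 -0.07354129  0.06913289] 0.541747510433197 -0.07496923208236694 0.02720794826745987
shift [-0.009 -0.002  0.697] turn [ 0.001 -0.001  0.005]
```

```bash
python3 -m pendant '[[[-0.007,-0.002,0.25],[0,0,0],1],[[-0.007,-0.002,0.5],[0,0,0],1],[[-0.007,-0.002,0.64],[0,0,0],1],[[-0.007,-0.002,0.697],[0,0,0],1],[[-0.007,-0.002,0.697],[0,0,0],1],[[-0.007,-0.002,0.697],[0,0,0],-1],[[-0.007,-0.002,0.697],[0,0,0],-1],[[-0.007,-0.002,0.697],[0,0,0],-1],[[-0.007,-0.002,0.697],[0,0,0],-1],[[-0.007,-0.002,0.697],[0,0,0],-1],[[-0.007,-0.002,0.697],[0,0,0],-1]]' 60
python3 -m pendant '[[[0,0,0],[0,0,0],-1],[[0,0,-0.2],[0,0,0],-1],[[0,0,-0.5],[0,0,0],-1],[[0,0,-0.8],[0,0,0],-1],[[0,0,-1],[0,0,0],-1],[[0,0,-1],[0,0,0],-1],[[0,0,-1],[0,0,0],-1]]'
python3 - <<'E'
from h import *
head_fit(["wrist","scene"],.0215,.027)
Ru=R.from_euler('z',-29,degrees=True)*R.from_quat(ctrl.sense()["eef_rot"])
print(ctrl.sense()["joint_positions"])
go([.593,-.335,.25],Ru)
E
```

```text
clock: 17.2
tool_pos: [0.5421, -0.0759, 0.0516]
eef_rot: [0.605, 0.796, 0.001, 0.0]
wrist_force: [-0.5, 0.3, 3.1]
opening: 0.608
finger_force: 60.0
clock: 18.08
tool_pos: [0.541, -0.0759, 0.2501]
eef_rot: [0.605, 0.796, 0.0, -0.001]
wrist_force: [-0.5, -0.4, -1.3]
opening: 0.608
finger_force: 60.0
wrist 7465 off mm [ 0.3 -1.1] tilt deg [-0. -0.] under mm 48.2 med|res| mm 0.33
scene 629 off mm [-0.5 -1.7] tilt deg [ 0.6 -0.7] under mm 45.5 med|res| mm 0.62
[-0.63309903  0.17376273  0.78187512  1.68631526 -0.12595236  1.33500029
  0.44241512]
shift [-1.318 -0.096 -0.003] turn [-0.001  0.001  0.644]
```

```bash
python3 -m pendant '[[[-0.25,0,0],[0,0,0.1],-1],[[-0.5,0,0],[0,0,0.2],-1],[[-0.75,-0.04,0],[0,0,0.3],-1],[[-0.85,-0.06,0],[0,0,0.4],-1],[[-0.85,-0.06,0],[0,0,0.4],-1]]'
python3 - <<'E'
from h import *
Ru=R.from_euler('z',-11,degrees=True)*R.from_quat(ctrl.sense()["eef_rot"])
print(ctrl.sense()["joint_positions"])
go([.593,-.335,.25],Ru)
E
```

```text
clock: 18.8
tool_pos: [0.5748, -0.2445, 0.25]
eef_rot: [0.723, 0.69, -0.0, -0.001]
wrist_force: [-0.1, 1.3, -1.9]
opening: 0.61
finger_force: 60.0
[-0.3219676   0.42376292  0.88319254  1.47973419 -0.32829466  1.39415784
  0.52921922]
shift [-0.448  0.112 -0.   ] turn [-0.     0.     0.244]
```

```bash
python3 -m pendant '[[[-0.2,0.05,0],[0,0,0],-1],[[-0.4,0.1,0],[0,0,0],-1],[[-0.6,0.11,0],[0,0,0],-1],[[-0.64,0.11,0],[0,0,0],-1],[[-0.64,0.11,0],[0,0,0],-1],[[-0.64,0.11,0],[0,0,0],-1]]'
python3 - <<'E'
from h import *
s=ctrl.sense();print(s["joint_positions"])
G=np.array([.593,-.335])
for cam in("wrist","scene","top"):
    f=ctrl.grab_frame(cam);P=cloud(f);hsv=cv2.cvtColor(f["pixels"],cv2.COLOR_BGR2HSV)
    print([(np.round(r["centre"],4).tolist(),round(r["score"],2)) for r in ctrl.landmark_of(cam,"upright_arbor")][:2])
    m=(hsv[...,1]<60)&(np.hypot(P[...,0]-G[0],P[...,1]-G[1])<.052)
    for a,b_ in((.05,.065),(.065,.075),(.075,.085),(.085,.089),(.089,.093),(.093,.097),(.097,.103),(.103,.115),(.115,.135)):
        k=P[m&(P[...,2]>a)&(P[...,2]<b_)]
        if len(k)>8:
            (x,y),r=cv2.minEnclosingCircle(k[:,:2].astype(np.float32))
            print(cam,a,b_,len(k),"enc",np.round([x*1e3,y*1e3,r*1e3],1),"z",(k[:,2].mean()*1e3).round(1),"lo",(np.percentile(k[:,:2],2,axis=0)*1e3).round(1),"hi",(np.percentile(k[:,:2],98,axis=0)*1e3).round(1))
    if cam=="wrist":cv2.imwrite("pics/w2.png",f["pixels"])
E
```

```text
clock: 19.55
tool_pos: [0.5931, -0.3696, 0.251]
eef_rot: [0.721, 0.693, 0.001, -0.0]
wrist_force: [0.5, 0.6, -0.4]
opening: 0.612
finger_force: 60.0
[-0.02622466  0.60737591  0.84710432  1.24751361 -0.44676819  1.47378007
  0.72928049]
[([0.5908, -0.3387, 0.0931], 0.55), ([0.5974, -0.3687, 0.2053], 0.27)]
wrist 0.05 0.065 525 enc [ 587.3 -325.    44.2] z 58.4 lo [ 544.6 -328.5] hi [ 627.8 -297. ]
wrist 0.065 0.075 96 enc [ 592.8 -335.7   38. ] z 74.0 lo [ 555.6 -370.7] hi [ 630.  -298.5]
wrist 0.075 0.085 2386 enc [ 592.7 -335.6   37.5] z 78.0 lo [ 558.7 -369.6] hi [ 627.5 -300.8]
wrist 0.085 0.089 592 enc [ 592.7 -335.7   26.1] z 85.7 lo [ 568.7 -360.1] hi [ 617.2 -311.2]
wrist 0.089 0.093 41 enc [ 593.1 -335.6   19.9] z 92.2 lo [ 575.5 -351.5] hi [ 610.6 -316.3]
wrist 0.093 0.097 806 enc [ 592.9 -335.4   19.9] z 94.4 lo [ 574.8 -353.5] hi [ 610.9 -317.2]
wrist 0.097 0.103 31 enc [ 593.  -333.9   14.1] z 100.2 lo [ 580.4 -343.3] hi [ 604.7 -322.4]
wrist 0.103 0.115 64 enc [ 593.  -335.2   14. ] z 109.4 lo [ 580.8 -343.7] hi [ 605.4 -323.1]
wrist 0.115 0.135 446 enc [ 592.8 -335.1   
[... 1088 characters left out ...]
1.3 -336.4   38.9] z 72.3 lo [ 555.7 -371.3] hi [ 628.8 -299.2]
top 0.075 0.085 388 enc [ 592.3 -336.4   38. ] z 78.8 lo [ 557.8 -370.8] hi [ 626.  -302.7]
top 0.085 0.089 85 enc [ 591.9 -336.5   26.4] z 86.6 lo [ 568.5 -361. ] hi [ 616.9 -312. ]
top 0.089 0.093 45 enc [ 590.5 -334.7   23.4] z 91.6 lo [ 572.6 -355.5] hi [ 611.5 -315. ]
top 0.093 0.097 86 enc [ 592.2 -336.1   19.6] z 94.7 lo [ 574.3 -352.3] hi [ 611.  -318.7]
top 0.097 0.103 21 enc [ 589.8 -336.8   17.3] z 99.0 lo [ 574.  -351.4] hi [ 602.8 -322.4]
top 0.103 0.115 23 enc [ 592.4 -336.4   13.8] z 108.7 lo [ 581.  -345.6] hi [ 602.9 -324.2]
top 0.115 0.135 78 enc [ 593. -336.   13.] z 125.2 lo [ 582.4 -345.4] hi [ 601.8 -325.9]
```

View pics/w2.png

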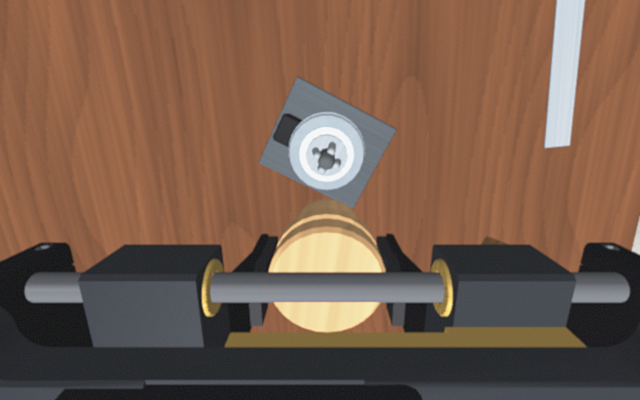

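The wrist view shows the upright spigot clear at (325,155) with the wide head held straight. Wrist, top and scene agree on about (0.5935,-0.336), with tip and shoulder heights as given.

```bash
python3 -c "
from h import *
s=ctrl.sense();q=R.from_quat(s['eef_rot']);y=q.apply([0,1,0]);y[2]=0;y/=np.linalg.norm(y);z=np.array([0,0,-1.])
go([.5946,-.3362,.185],R.from_matrix(np.array([np.cross(y,z),y,z]).T))"
```

```text
shift [0.175 0.003 0.331] turn [ 0.002 -0.002  0.   ]
```

```bash
python3 -m pendant '[[[0.1,0.002,0],[0,0,0],-1],[[0.175,0.003,0.05],[0,0,0],-1],[[0.175,0.003,0.2],[0,0,0],-1],[[0.175,0.003,0.33],[0,0,0],-1],[[0.175,0.003,0.33],[0,0,0],-1],[[0.175,0.003,0.33],[0,0,0],-1]]'
python3 - <<'E'
from h import *
s=ctrl.sense();q=R.from_quat(s['eef_rot']);y=q.apply([0,1,0]);y[2]=0;y/=np.linalg.norm(y);z=np.array([0,0,-1.])
go([.5946,-.3362,.143],R.from_matrix(np.array([np.cross(y,z),y,z]).T))
o=head_fit(["wrist","scene","top"],.0215,.027)["wrist"]
Rt=R.from_quat(s["eef_rot"]);und=s["tool_pos"]+Rt.apply([o[0],o[1],.048]);C=np.array([.5935,-.336,.095]);e=np.array([0,0,1.])
T=[(C,e,.02,(0,0,255)),(C+e*.032,e,.012,(0,255,0)),(und,e,.0215,(255,0,255)),(und+e*.066,e,.027,(255,255,0))]
ims=[view("scene",C+e*.04,0,5,T,(400,560)),view("wrist",C,0,5,T,(400,280)),view("top",C+e*.03,0,5,T,(400,280))]
cv2.imwrite("pics/ov3.png",np.hstack([ims[0],np.vstack(ims[1:])]))
E
```

```text
clock: 20.6
tool_pos: [0.5946, -0.3372, 0.1864]
eef_rot: [0.722, 0.692, 0.001, 0.001]
wrist_force: [-0.0, 0.8, -0.5]
opening: 0.608
finger_force: 60.0
shift [ 0.005 -0.001  0.217] turn [ 0.003 -0.     0.   ]
wrist 7195 off mm [ 0.  -1.4] tilt deg [-0.  0.] under mm 48.3 med|res| mm 0.35
scene 35 off mm [-1.5 -4.5] tilt deg [-10.4 -59.7] under mm 36.8 med|res| mm 0.82
top 112 off mm [-1.6 -1.4] tilt deg [0.5 1.9] under mm 48.9 med|res| mm 0.52
```

View pics/ov3.png

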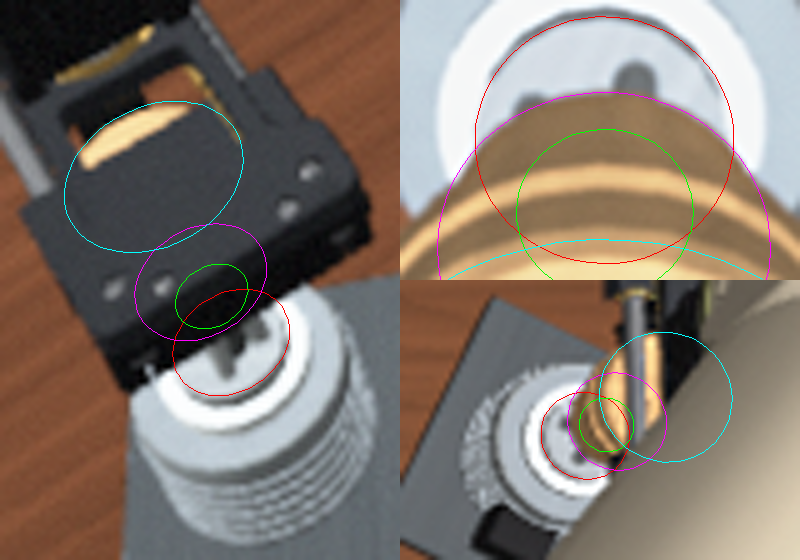

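The wrist panel shows the collar circle centred on the red ring (604,140) and the head edge on the magenta one. Alignment is good, so I'll slide on.

```bash
python3 -m pendant '[[[0.004,0,0.02],[0,0,0],-1],[[0.004,0,0.04],[0,0,0],-1],[[0.004,0,0.06],[0,0,0],-1],[[0.004,0,0.08],[0,0,0],-1],[[0.004,0,0.1],[0,0,0],-1],[[0.004,0,0.1],[0,0,0],-1]]'
python3 -m pendant '[[[0,0,0.015],[0,0,0],-1],[[0,0,0.03],[0,0,0],-1],[[0,0,0.045],[0,0,0],-1],[[0,0,0.06],[0,0,0],-1],[[0,0,0.075],[0,0,0],-1],[[0,0,0.075],[0,0,0],-1]]'
```

```text
clock: 21.65
tool_pos: [0.5942, -0.336, 0.1647]
eef_rot: [0.722, 0.692, 0.001, -0.0]
wrist_force: [0.2, -0.7, -0.5]
opening: 0.607
finger_force: 60.0
clock: 22.4
tool_pos: [0.5943, -0.3362, 0.1499]
eef_rot: [0.722, 0.692, 0.001, 0.0]
wrist_force: [0.5, -1.6, -2.1]
opening: 0.606
finger_force: 60.0
```

```bash
python3 -m pendant '[[[0,0,0.007],[0,0,0],-1],[[0,0,0.014],[0,0,0],-1],[[0,0,0.021],[0,0,0],-1],[[0,0,0.028],[0,0,0],-1],[[0,0,0.028],[0,0,0],-1]]'
python3 -m pendant '[[[0,0,0.004],[0,0,0],-1],[[0,0,0.008],[0,0,0],-1],[[0,0,0.008],[0,0,0],-1]]'
```

```text
clock: 23.02
tool_pos: [0.5945, -0.3363, 0.145]
eef_rot: [0.722, 0.692, 0.001, 0.0]
wrist_force: [-1.2, -1.2, 6.3]
opening: 0.606
finger_force: 60.0
clock: 23.4
tool_pos: [0.5945, -0.3364, 0.1437]
eef_rot: [0.722, 0.692, 0.001, 0.001]
wrist_force: [-1.9, 0.2, 6.4]
opening: 0.609
finger_force: 60.0
```

```bash
python3 -m pendant '[[[0,0,0.004],[0,0,0],-1],[[0,0,0.008],[0,0,0],-1],[[0,0,0.008],[0,0,0],-1]]'
```

```text
clock: 23.78
tool_pos: [0.5946, -0.3365, 0.1427]
eef_rot: [0.722, 0.692, 0.001, 0.001]
wrist_force: [-2.8, 1.3, 11.1]
opening: 0.604
finger_force: 60.0
```

```bash
python3 -m pendant '[[[0,0,0.003],[0,0,0],-1],[[0,0,0.006],[0,0,0],-1],[[0,0,0.006],[0,0,0],-1]]'
```

```text
clock: 24.15
tool_pos: [0.5946, -0.3366, 0.1426]
eef_rot: [0.722, 0.692, 0.001, 0.001]
wrist_force: [-6.0, 3.3, 19.0]
opening: 0.61
finger_force: 60.0
```

```bash
python3 -m pendant '[[[0,0,0.003],[0,0,0],-1],[[0,0,0.005],[0,0,0],-1],[[0,0,0.005],[0,0,0],-1]]'
python3 -m pendant '[[[0,0,-0.01],[0,0,0],-1],[[0,0,-0.012],[0,0,0],-1],[[0,0,-0.012],[0,0,0],1],[[0,0,-0.012],[0,0,0],1],[[0,0,-0.012],[0,0,0],1],[[0,0,-0.012],[0,0,0],1],[[0,0,-0.012],[0,0,0],1]]'
python3 -m pendant '[[[0,0,-0.1],[0,0,0],1],[[0,0,-0.3],[0,0,0],1],[[0,0,-0.6],[0,0,0],1],[[0,0,-0.6],[0,0,0],1],[[0.3,0,-0.6],[0,0,0],1],[[-0.3,0,-0.6],[0,0,0],1],[[-0.3,0,-0.6],[0,0,0],1]]'
python3 - <<'E'
from h import *
C=np.array([.5935,-.336])
for cam in("wrist","scene","top"):
    P=cloud(ctrl.grab_frame(cam))
    for n,c,z0,z1 in(("wide",C,.15,.175),("bob",(.495,.061),.03,.045),("pinkA",(.394,-.068),.06,.075),("pinkB",(.4,.0085),.06,.075)):
        q=disc(P,c,z0,z1,.035)
        if len(q)>20:print(cam,n,len(q),cv2.minEnclosingCircle(q[:,:2].astype(np.float32)),np.median(q[:,2]).round(4), q[:,2].std().round(4))
    C2=SH+XL*.0012+Yl*.0017
    Q=(P-C2)@np.array([XL,Yl,U]).T
    m=(np.hypot(Q[...,0],Q[...,1])<.017)&(Q[...,2]>.05)&(Q[...,2]<.08)
    if m.sum()>20:print(cam,"slim top h",np.median(Q[m][:,2]),m.sum())
f=ctrl.grab_frame("scene");cv2.imwrite("pics/end.png",np.hstack([cv2.resize(f["pixels"][80:240,390:490],None,fx=3,fy=3,interpolation=3),cv2.resize(f["pixels"][240:400,140:260],None,fx=3,fy=3,interpolation=3)]))
E
```

```text
clock: 24.52
tool_pos: [0.5947, -0.3366, 0.1425]
eef_rot: [0.722, 0.692, 0.001, 0.001]
wrist_force: [-8.8, 5.1, 26.3]
opening: 0.61
finger_force: 60.0
clock: 25.4
tool_pos: [0.5944, -0.336, 0.1414]
eef_rot: [0.722, 0.692, 0.001, -0.0]
wrist_force: [0.7, 0.9, -0.3]
opening: 0.988
finger_force: 0.0
clock: 26.28
tool_pos: [0.594, -0.3935, 0.2622]
eef_rot: [0.719, 0.695, 0.001, 0.0]
wrist_force: [-0.4, -1.2, 0.9]
opening: 1.0
finger_force: 0.0
wrist wide 3966 ((0.5932143330574036, -0.3359684944152832), 0.026998817920684814) 0.1604 0.0008
scene wide 880 ((0.5943040251731873, -0.3381299078464508), 0.027659637853503227) 0.1626 0.0029
scene bob 141 ((0.49773889780044556, 0.05954426899552345), 0.01954173482954502) 0.0377 0.0038
scene pinkA 178 ((0.3948437571525574, -0.06801392883062363), 0.020816626027226448) 0.0677 0.0021
scene pinkB 158 ((0.40143272280693054, 0.007666786666959524), 0.02025369182229042) 0.0679 0.0022
scene slim top h 0.06829772110503932 40
top wide 522 ((0.5933363437652588, -0.33668452501296997), 0.027431927621364594) 0.16 0.0025
top bob 168 ((0.4950655698776245, 0.06171436980366707), 0.018538128584623337) 0.0357 0.0029
top pinkA 238 ((0.3936401307582855, -0.06844815611839294), 0.019940469413995743) 0.0649 0.002
top pinkB 236 ((0.39947789907455444, 0.008562925271689892), 0.01996448263525963) 0.065 0.0022
top slim top h 0.06481365784314891 186
```

View pics/end.png

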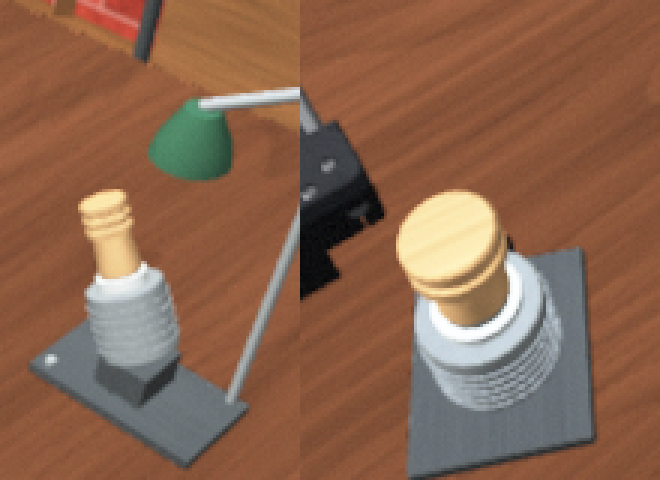

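Both heads sit flush on their collars, at crop (120,270) and (470,315). Their tops read at the flush heights within camera bias, and the bystanders haven't moved. Handing in.

```bash
python3 -c "
from cell import ctrl
print(ctrl.hand_in())"
```

```text
the job is handed in; nothing more can be done
None
```

I pressed the slim head home on the leaning spigot and then the wide head on the upright spigot. Force and height readings show both flush on their shoulders, nothing else was touched, and I handed the job in after about 26 s of robot time.

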